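Turn the display turntable so the pink-tagged pot is at the front

TASK

On the sale table, push the pegs on the turntable's rim to spin it until the pot with the pink price tags stands at the front, straight in line with the yellow arrow, and leave the turntable at rest with the hand clear. Do not touch, lift or tip any of the crockery on the turntable, and leave the other goods on the table alone.

Things in the scene. Friction and masses are not known exactly. Their poses are not given: they have to be found in the camera images.
- stand: fixed dark steel foot of the turntable, origin on the table at the turntable's axis. Its own -x axis points along the flat yellow arrow that lies on the table and sticks out from under the disc (arrow on the foot's -x side, 4 mm thick, tip 222 mm from the axis, pointing outward): that direction is the front of the display. It never moves during a run
- turntable (a joint): angle (rad) of the disc relative to the stand, growing counter-clockwise seen from above; turns several turns either way without a stop. Eight upright black pegs on its rim, 14 mm thick, 45 mm tall (tops 90 mm above the table), centres 140 mm from the axis, every 45 degrees: at value q, peg k (0..7) stands at angle q + k*pi/4 from the stand's x axis
- hub (a point): centre of the round light-wood disc's top, on the axis, 45 mm above the table. Disc 300 mm across, 20 mm thick; light friction (about 2 N at a peg), it stays where it is left
- front (a point): point on the level of the disc's top, 75 mm from the axis straight towards the arrow; fixed to the stand
- pot_mid (a point): centre, half-way up, of the pink-tagged lidded white pot with a blue band: 62 mm across, 77 mm tall, loose on the disc about 75 mm from the axis; pink square tags on its side and flat on its lid, the only piece with pink tags
- creamer_mid (a point): centre of the small white jug, green tag, 58 mm across plus a handle, 82 mm tall, loose on the disc
- tumbler_mid (a point): centre of the green glass tumbler, green tag, 62 mm across, 78 mm tall, loose on the disc
- canister_mid (a point): centre of the blue canister with a white knob, green tags, 60 mm across, 84 mm tall, loose on the disc
- teapot_mid (a point): centre of a white teapot with green tags, 136 mm across plus spout and handle, 117 mm tall, loose on the table, to be left alone
- glass_bowl_mid (a point): centre of a clear glass bowl, 180 mm across, 70 mm tall, loose on the table, to be left alone
- mug_mid (a point): centre of a blue mug, 80 mm across, 90 mm tall, loose on the table, to be left alone
- candlestick_mid (a point): centre of a brass candlestick, 84 mm across, 165 mm tall, loose on the table, to be left alone
- figurine_mid (a point): centre of a plain white figurine, 60 mm across, 125 mm tall, loose on the table, to be left alone
Not all that is in view belongs to the job. Of the things like the part that bears tumbler_mid, leave any that is brown; of the rest the larger one is meant.

How it is judged:
By the outcome, as a careful person would: the job done as asked, in the order asked, and still so for the second after the job is handed in, with the robot touching nothing.
It also fails if it takes over 54 s, if anything falls off the work surface, if the arm or the gripper's body presses on something with over 40 N, if the wrist force passes 120 N, or if a joint passes its speed limit or range.

ROBOT

A 6-joint arm with a two-finger parallel gripper is mounted at the origin on the work surface. World frame = base frame: x ahead of the robot, y to its left, z up, the work surface at z = 0. Lengths are in m, angles in rad, forces in N, time in s.
With the tool pointing down it reaches from about 0.35 to 0.925 m from the base axis. Payload 6.4 kg.
Tool frame: the origin (TCP) lies midway between the tips of the shut fingers; the grasp point (between the pads) lies 19 mm behind it (manip.tcp_to_grasp is the distance from the TCP to the grasp point, in m); z points along the fingers, y is the direction in which the jaws open and shut (so a half turn about z gives the same grasp; the last joint's range is limited). The gripper opens to 94 mm and grips with 3 to 60 N. Pads are 16 mm wide; open, the fingers measure 119 mm over their backs; the gripper's body (75 mm by 177 mm) begins 78 mm behind the grasp point.
Start: joints at [-1.513, 0.245, 1.558, -0, 1.339, -0.174], TCP at [0.149, -0.633, 0.205] pointing down, gripper open.
Joint ranges: [-3.13, 3.13], [-1.02, 2.26], [0.13, 2.54], [-0.95, 4.09], [0.21, 2.88], [-2.74, 2.74]. Speed limits (rad/s): [2.57, 2.57, 3.14, 3.14, 3.14, 3.14].

INTERFACE

Orientations are given as a unit quaternion [w, x, y, z].
In Python, from cell import manip gives the robot as it stands.
- The arm moves only by the tool move_arm, never from a script. Its argument "targets" is a list of rows, each a list of 7 numbers: the finger opening in m, from 0 to 0.094, then the shift along the tool's x, y, z in m, then the turn, a rotation vector about the tool's x, y, z in degrees. In form: [[grip, dx, dy, dz, rx, ry, rz], ...]. A call has 1 to 10 rows; each row is the pose to reach, as a shift and turn from the pose commanded when the call began, along the tool's axes at that moment; what a row does not reach only later rows make up. A row lasts 1/12 s, in which the tool goes at most 41.7 mm and 7.16 degrees, less where a joint would pass 70% of its speed; a pose out of reach is approached as far as the arm can. A call with a gripper value outside its range is refused whole. The fingers move at their own pace and stop on an object; "squeeze" is the grip in N (left out, the last holds). Time passes only in rows, so rows that repeat a pose let the fingers close. It gives the time, the measured TCP pose, the force and the opening at its end, in the units of the state.
- manip.get_obs(): the state, without advancing time (a new reading comes with each control period).
- manip.read_camera(name): name is "scene" or "top" or "wrist"; returns a dict with "img" (480x640x3 uint8, red, green, blue), "fx", "fy", "cx", "cy" (pixels), "R" (3x3) and "t" (3): a world point X has camera coordinates R X + t. Camera axes: x right, y down, z forward; pixel columns grow to the right and rows downward; lengths in m; the calibration is good to about 2 mm. A picture is of the moment at which its call begins. There is no depth.
- manip.sign_off(): hands the job in, once; it reports no verdict.
The state is a dict: "clock": time; "joint_pos": joint angles; "joint_vel": joint speeds; "joint_efforts": joint torques, N m; "tool_pos": TCP position; "orientation": TCP orientation; "force": force on the tool from outside, world axes, zero at the start; "ft_torque": the same for the moment, N m; "gripper_width": finger opening in m.
Only numpy, scipy, OpenCV 4.12 (cv2) and the standard library are available. Lean on these libraries where they do the work, as an engineer would, in place of code of your own. Each camera call takes 0.05 s, during which the arm holds its last target.

## Working session

There is one attempt and no reset: what is moved stays moved. The work goes in short steps, Python scripts to look and compute and a tool call to move; the robot and the scene stay as the last step left them, time stands still between calls to the robot, and variables do not carry over. Pictures are saved under pics/ and viewed, and the job is handed in when it is done.

Besides the shell and the picture viewer there is one more tool, called after "Call:" as name([rows], argument=value, ...), one row to a line, values as JSON. move_arm: Moves the arm, as the interface text tells. Its arguments: {"type":"object","properties":{"targets":{"type":"array","items":{"type":"array","items":{"type":"number"}}},"squeeze":{"type":"number"}},"required":["targets"]}

```bash
mkdir -p pics; python3 - <<'E'
from cell import manip
import cv2
for n in ["scene","top","wrist"]:
    c=manip.read_camera(n); cv2.imwrite(f"pics/{n}0.png",c["img"][:,:,::-1]); print(n,c["fx"],c["R"],c["t"])
print(manip.get_obs())
E
```

```text
scene 610.2636744624668 [[ 0.00754501  0.99983569  0.01648257]
 [ 0.58161965  0.00902025 -0.81341086]
 [-0.81342588  0.01572378 -0.58145602]] [ 0.04762626 -0.25423369  2.11400483]
top 465.6255011438915 [[ 0.05826883 -0.99829711  0.00276073]
 [-0.97739237 -0.05761124 -0.20343327]
 [ 0.20324589  0.0091555  -0.97908492]] [-0.08034249  0.56552966  1.05895954]
wrist 431.7724147758338 [[ 0.22953367 -0.97329953 -0.00152187]
 [-0.93476065 -0.22088014  0.27827053]
 [-0.27117673 -0.06244988 -0.96050153]] [-0.64961299 -0.02935203  0.39171949]
{'clock': 0.15, 'joint_pos': array([-1.51310368e+00,  2.45654869e-01,  1.55872310e+00, -2.31673087e-06,
        1.33867694e+00, -1.74067340e-01]), 'joint_vel': array([ 0.00035347, -0.00028122, -0.0040797 , -0.00010257, -0.000452  ,
       -0.00029459]), 'joint_efforts': array([ 7.03716214e-04, -4.16264963e+01, -3.14983249e+01,  6.85510109e-02,
        3.16143525e-02, -8.39090785e-05]), 'tool_pos': array([ 0.14929829, -0.63215604,  0.20460356]), 'orientation': array([-7.29954165e-04,  9.93293127e-01,  1.15621061e-01,  4.13930808e-05]), 'force': array([-0.70058875, -0.16935103, -0.21730742]), 'ft_torque': array([-0.01549099, -0.00673573,  0.04862267]), 'gripper_width': 0.09395695966673323}
```

View pics/scene0.png

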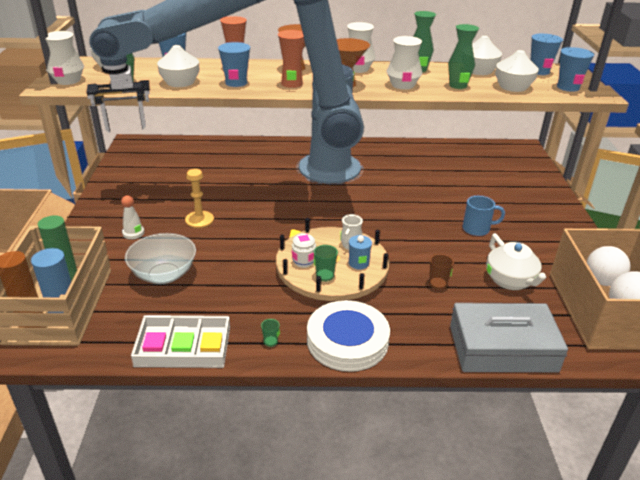

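View pics/top0.png

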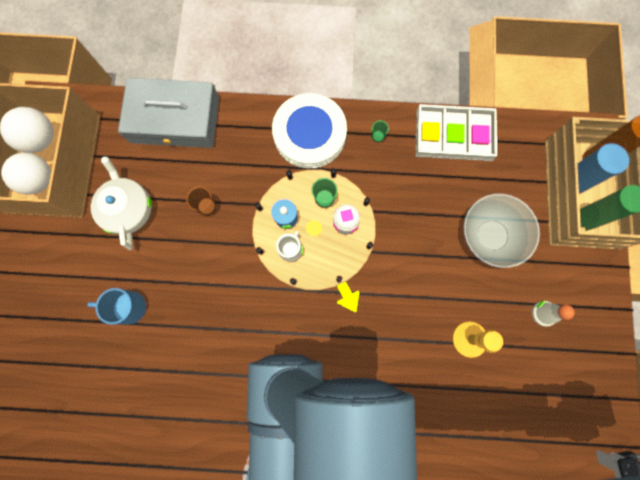

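```bash
python3 - <<'E'
import cv2
a=cv2.imread("pics/top0.png")[160:320,240:400]; cv2.imwrite("pics/c1.png",cv2.resize(a,(640,600) if 0 else (600,600),interpolation=cv2.INTER_CUBIC))
a=cv2.imread("pics/scene0.png")[205:305,265:400]; cv2.imwrite("pics/c2.png",cv2.resize(a,(756,560),interpolation=cv2.INTER_CUBIC))
E
```

```text
(no output)
```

View pics/c1.png

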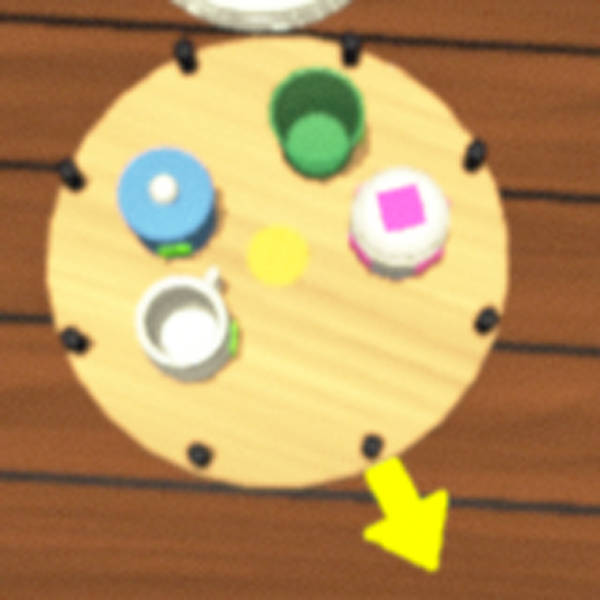

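View pics/c2.png

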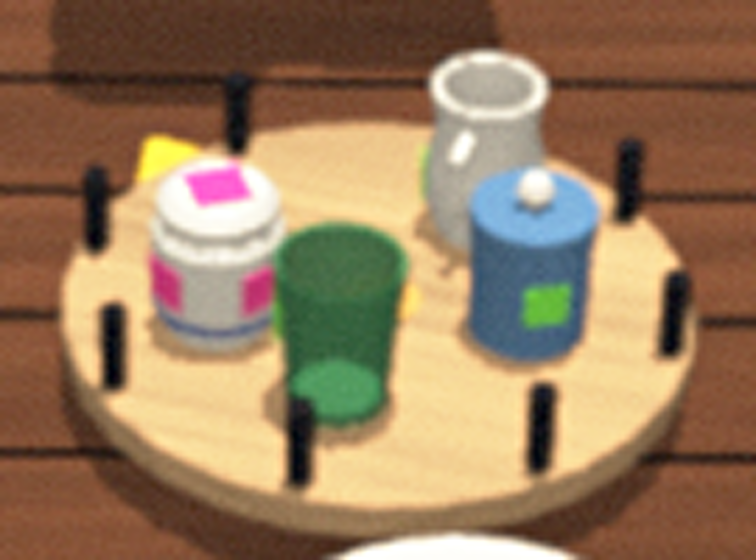

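```bash
cat > h.py <<'E'
import numpy as np
from cell import manip
def ray(c,u,v,z):
    d=c["R"].T@np.array([(u-c["cx"])/c["fx"],(v-c["cy"])/c["fy"],1]); o=-c["R"].T@c["t"]
    return o+d*(z-o[2])/d[2]
def proj(c,X):
    p=c["R"]@np.array(X)+c["t"]; return np.array([c["fx"]*p[0]/p[2]+c["cx"],c["fy"]*p[1]/p[2]+c["cy"]])
E
python3 - <<'E'
from h import *
c=manip.read_camera("top")
print("cam",-c["R"].T@c["t"])
f=lambda u,v,z: ray(c,240+u/3.75-.5,160+v/3.75-.5,z)
h=f(278,255,.045);print("hub",h)
a=f(437,571,.004);d=a-h;print("tip",a,np.hypot(*d[:2]),np.degrees(np.arctan2(d[1],d[0])))
p=f(401,208,.122);d=p-h;print("pot",p,np.hypot(*d[:2]),np.degrees(np.arctan2(d[1],d[0])))
for u,v in [(184,46),(350,40),(476,148),(488,317),(373,442),(200,453),(76,340),(68,170)]:
  q=f(u,v,.09);d=q-h;print("peg",q,np.hypot(*d[:2]),np.degrees(np.arctan2(d[1],d[0])))
E
```

```text
cam [ 0.34219666 -0.05732012  1.15208067]
hub [ 0.57860892 -0.00838283  0.045     ]
tip [ 0.3842952  -0.12310965  0.004     ] 0.22565474614068964 -149.44152321451233
pot [ 0.59568145 -0.08440622  0.122     ] 0.07791679408790399 -77.34309916258044
peg [0.70158508 0.05836926 0.09      ] 0.1399248929279392 28.49333815472838
peg [ 0.71187014 -0.04712393  0.09      ] 0.1387783262503118 -16.20996727620634
peg [ 0.64520725 -0.13047565  0.09      ] 0.13907549644550965 -61.38872825527012
peg [ 0.5375324  -0.14243068  0.09      ] 0.1402002399981623 -107.03672991732148
peg [ 0.45620218 -0.07567562  0.09      ] 0.13968439839711716 -151.20031823490564
peg [0.44336414 0.02893233 0.09      ] 0.1402981533304651 164.57537655994767
peg [0.50824966 0.11029576 0.09      ] 0.13796750853891487 120.66181719605922
peg [0.61575429 0.12489499 0.09      ] 0.13835734351594908 74.42651163039321
```

```bash
python3 - <<'E'
from h import *
c=manip.read_camera("top")
f=lambda u,v,z: ray(c,240+u/3.75-.5,160+v/3.75-.5,z)
P=np.array([f(u,v,.09) for u,v in [(184,46),(350,40),(476,148),(488,317),(373,442),(200,453),(76,340),(68,170)]])
h=P.mean(0);print(h, f(278,255,.045))
ang=np.unwrap(np.arctan2(*(P-h)[:,1::-1].T)+0); print(np.degrees(np.mean([ (np.degrees(a)+45*i)%360 for i,a in enumerate(ang)]))/57.2958)
# arrow side points & centroid line via yellow mask
import cv2
im=c["img"].astype(int); m=((im[...,0]>200)&(im[...,1]>190)&(im[...,2]<60)).astype(np.uint8)
n,l,s,cc=cv2.connectedComponentsWithStats(m)
for i in range(1,n):
  if s[i,4]>30:
    print(s[i],cc[i]); 
    if s[i,4]>150 and cc[i][1]>270:
      v,u=np.where(l==i); X=np.array([ray(c,a,b,.004) for a,b in zip(u,v)])
      k=X.mean(0)-h; print("centroid dir",np.degrees(np.arctan2(k[1],k[0])), "edge dist", np.linalg.norm((X-h)[:,:2],axis=1).max())
      e=np.linalg.svd((X-X.mean(0))[:,:2],full_matrices=False)[2][0]; print("axis",np.degrees(np.arctan2(e[1],e[0])))
# lid tag
m=((im[...,0]>200)&(im[...,1]<120)&(im[...,2]>150)).astype(np.uint8)
n,l,s,cc=cv2.connectedComponentsWithStats(m)
for i in range(1,n):
  if s[i,4]>30 and 250<cc[i][0]<380:
    p=ray(c,*cc[i],.122);d=p-h;print(cc[i],s[i,4],p,np.hypot(*d[:2]),np.degrees(np.arctan2(d[1],d[0])))
E
```

```text
[ 0.57747064 -0.00915169  0.09      ] [ 0.57860892 -0.00838283  0.045     ]
29.038957448174404
[422 122  17  19 291] [430.21649485 131.19931271]
[337 282  22  30 392] [347.99234694 297.08418367]
centroid dir -149.7546432582405 edge dist 0.2215142783536915
axis -149.74659926080938
[346.48611111 215.01388889] 72 [ 0.5955781  -0.08453176  0.122     ] 0.07752441679811874 -76.49259242158173
```

Call:
move_arm([
  [0, 0, 0, -0.04, 0, 0, 0],
  [0, 0, 0, -0.075, 0, 0, 0],
  [0, 0.472, -0.621, -0.075, 0, 0, 0],
  [0, 0.472, -0.621, -0.075, 0, 0, 0],
  [0, 0.472, -0.621, -0.075, 0, 0, 0],
  [0, 0.472, -0.621, -0.075, 0, 0, 0],
  [0, 0.472, -0.621, -0.075, 0, 0, 0],
  [0, 0.472, -0.621, -0.075, 0, 0, 0],
  [0, 0.472, -0.621, -0.075, 0, 0, 0],
  [0, 0.472, -0.621, -0.075, 0, 0, 0],
])

```text
clock: 1.08
tool_pos: [0.2849, -0.3261, 0.2804]
orientation: [0.0, 0.993, 0.115, 0.0]
force: [0.1, -0.4, 0.3]
gripper_width: 0.0305
```

Call:
move_arm([
  [0, 0.27, -0.354, 0, 0, 0, 0],
  [0, 0.27, -0.354, 0, 0, 0, 0],
  [0, 0.27, -0.354, 0, 0, 0, 0],
  [0, 0.27, -0.354, 0, 0, 0, 0],
  [0, 0.27, -0.354, 0, 0, 0, 0],
  [0, 0.27, -0.354, 0, 0, 0, 0],
  [0, 0.27, -0.354, 0, 0, 0, 0],
  [0, 0.27, -0.354, 0, 0, 0, 0],
  [0, 0.27, -0.354, 0, 0, 0, 0],
  [0, 0.27, -0.354, 0, 0, 0, 0],
])

```text
clock: 1.92
tool_pos: [0.4548, 0.0548, 0.2807]
orientation: [0.0, 0.993, 0.116, 0.0]
force: [-0.0, -0.9, -0.3]
gripper_width: 0.0006
```

Call:
move_arm([
  [0, 0, 0, 0, 0, 0, 0],
  [0, 0, 0, 0, 0, 0, 0],
  [0, 0, 0, 0, 0, 0, 0],
])

```text
clock: 2.17
tool_pos: [0.4542, 0.0523, 0.2803]
orientation: [0.0, 0.993, 0.116, -0.0]
force: [-0.4, 0.6, -0.1]
gripper_width: 0.0003
```

```bash
python3 - <<'E'
from h import *
import cv2
for n in ["top","wrist","scene"]:
    c=manip.read_camera(n); cv2.imwrite(f"pics/{n}1.png",c["img"][:,:,::-1])
o=manip.get_obs();print(o["tool_pos"],o["joint_pos"],o["orientation"],o["clock"])
E
```

```text
[0.45428883 0.05113427 0.28049417] [-1.36647476e-01 -2.84291125e-01  1.94306375e+00 -2.07845923e-04
  1.48264499e+00  1.20500745e+00] [1.22025612e-04 9.93442899e-01 1.14329294e-01 5.90344279e-05] 2.3167
```

View pics/wrist1.png

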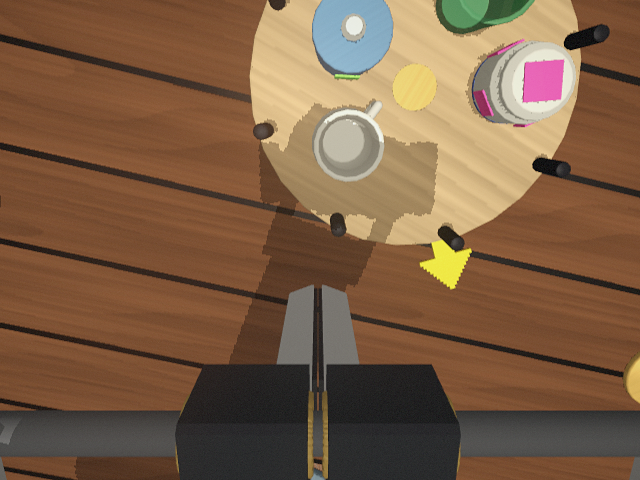

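View pics/top1.png

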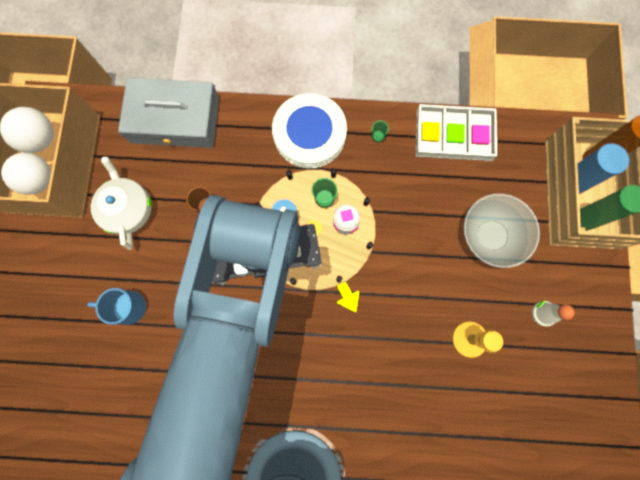

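Call:
move_arm([
  [0, 0.019, -0.025, 0, 0, 0, 0],
  [0, 0.019, -0.025, 0.04, 0, 0, 0],
  [0, 0.019, -0.025, 0.08, 0, 0, 0],
  [0, 0.019, -0.025, 0.12, 0, 0, 0],
  [0, 0.019, -0.025, 0.15, 0, 0, 0],
  [0, 0.019, -0.025, 0.15, 0, 0, 0],
])

```text
clock: 2.82
tool_pos: [0.4621, 0.0801, 0.1241]
orientation: [-0.001, 0.993, 0.114, -0.006]
force: [-1.4, -0.9, -0.4]
gripper_width: 0.0002
```

```bash
python3 - <<'E'
from h import *
import cv2
for n in ["wrist","scene"]:
    c=manip.read_camera(n); cv2.imwrite(f"pics/{n}2.png",c["img"][:,:,::-1])
o=manip.get_obs();print(o["tool_pos"],o["joint_pos"],o["orientation"],o["clock"])
cv2.imwrite("pics/c3.png",cv2.resize(c["img"][150:310,240:440,::-1],(800,640))[:600])
E
```

```text
[0.4670608  0.08019187 0.13066766] [-6.98511913e-02 -9.16208840e-02  2.05913064e+00 -2.11227521e-05
  1.17519755e+00  1.27114767e+00] [-9.28030319e-05  9.93405778e-01  1.14650118e-01 -5.49628444e-04] 2.9167
```

View pics/wrist2.png

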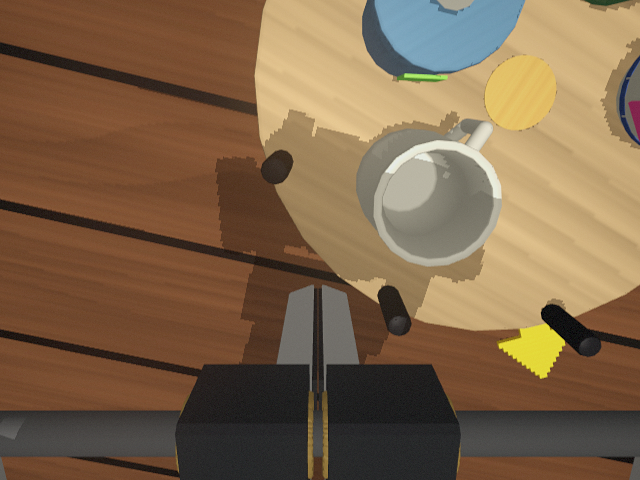

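View pics/c3.png

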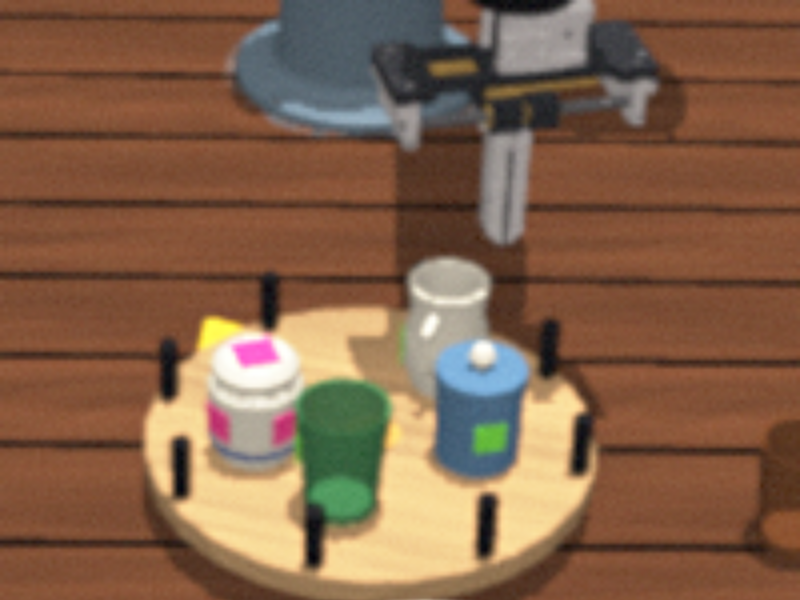

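```bash
cat > arc.py <<'E'
from h import *
import sys
o=manip.get_obs(); p=o["tool_pos"]; w,x,y,z=o["orientation"]
from scipy.spatial.transform import Rotation as Ro
R=Ro.from_quat([x,y,z,w]).as_matrix()
H=np.array([.578,-.009])
print(p, np.degrees(np.arctan2(*(p[:2]-H)[::-1])), np.linalg.norm(p[:2]-H),o["force"],o["clock"])
for t in map(float,sys.argv[2:]):
    q=np.r_[H+.142*np.array([np.cos(np.radians(t)),np.sin(np.radians(t))]),float(sys.argv[1])]
    print(t,np.round(R.T@(q-p),4))
E
python3 arc.py .068 141.3 140 138 135.5 133 130.5 128 125.5 123 
```

```text
[0.4670608  0.08019187 0.13066766] 141.2017362653005 0.14234709131701992 [0.08919465 0.31804452 0.23319694] 2.9167
141.3 [0.0001 0.0004 0.0627]
140.0 [ 0.0026 -0.0015  0.0627]
138.0 [ 0.0067 -0.0044  0.0627]
135.5 [ 0.0118 -0.0078  0.0627]
133.0 [ 0.0171 -0.011   0.0627]
130.5 [ 0.0226 -0.014   0.0626]
128.0 [ 0.0281 -0.0167  0.0626]
125.5 [ 0.0338 -0.0192  0.0626]
123.0 [ 0.0396 -0.0214  0.0626]
```

Call:
move_arm([
  [0, 0, 0, 0.03, 0, 0, 0],
  [0, 0, 0, 0.05, 0, 0, 0],
  [0, 0, 0, 0.062, 0, 0, 0],
  [0, 0.003, -0.0015, 0.062, 0, 0, 0],
  [0, 0.009, -0.006, 0.062, 0, 0, 0],
  [0, 0.015, -0.01, 0.062, 0, 0, 0],
  [0, 0.02, -0.0125, 0.062, 0, 0, 0],
  [0, 0.0225, -0.014, 0.062, 0, 0, 0],
  [0, 0.0255, -0.0155, 0.062, 0, 0, 0],
  [0, 0.028, -0.0167, 0.062, 0, 0, 0],
])

```text
clock: 3.75
tool_pos: [0.4913, 0.1042, 0.0689]
orientation: [0.0, 0.993, 0.116, 0.0]
force: [0.6, -0.2, 0.5]
gripper_width: 0.0004
```

```bash
python3 arc.py .068 127 125 123 121 118.5 116 113.5 111 108.5 106 103.5; python3 - <<'E'
from h import *
import cv2
for n in ["wrist","scene"]:
    c=manip.read_camera(n); cv2.imwrite(f"pics/{n}3.png",c["img"][:,:,::-1])
cv2.imwrite("pics/c4.png",cv2.resize(c["img"][170:310,240:420,::-1],(720,560)))
E
```

```text
[0.49125268 0.10420734 0.06892316] 127.46183942989103 0.142621877318882 [ 0.63809343 -0.16035768  0.47735909] 3.75
127.0 [0.0013 0.0001 0.0009]
125.0 [ 0.0059 -0.0018  0.0009]
123.0 [ 0.0105 -0.0036  0.0009]
121.0 [ 0.0152 -0.0052  0.0009]
118.5 [ 0.0211 -0.0069  0.0009]
116.0 [ 0.0272 -0.0084  0.0009]
113.5 [ 0.0332 -0.0096  0.0009]
111.0 [ 0.0394 -0.0106  0.0009]
108.5 [ 0.0455 -0.0113  0.001 ]
106.0 [ 0.0517 -0.0117  0.001 ]
103.5 [ 0.0579 -0.0119  0.001 ]
```

View pics/c4.png

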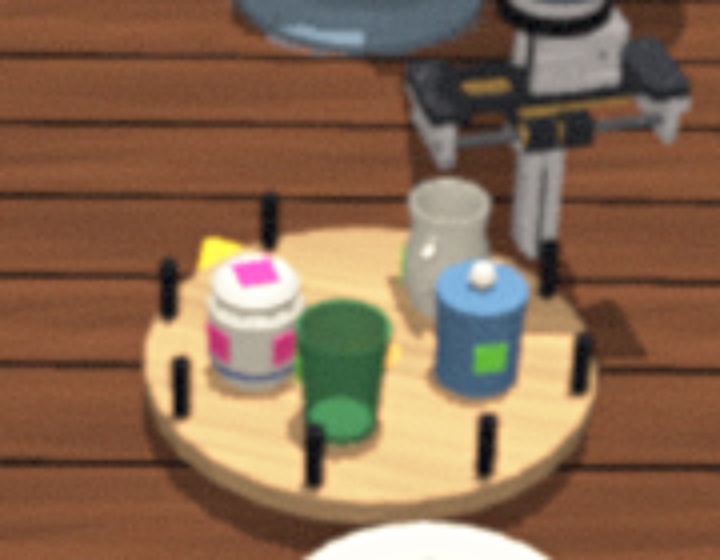

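View pics/wrist3.png

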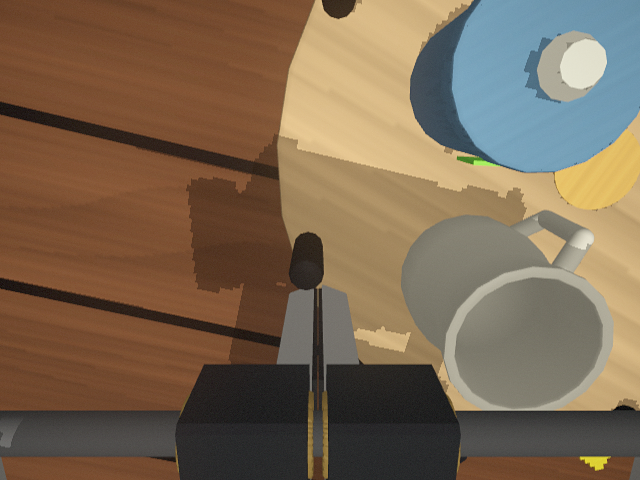

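Call:
move_arm([
  [0, 0.002, 0, 0, 0, 0, 0],
  [0, 0.006, -0.002, 0, 0, 0, 0],
  [0, 0.0105, -0.0036, 0, 0, 0, 0],
  [0, 0.0152, -0.0052, 0, 0, 0, 0],
  [0, 0.021, -0.007, 0, 0, 0, 0],
  [0, 0.027, -0.0084, 0, 0, 0, 0],
  [0, 0.033, -0.0096, 0, 0, 0, 0],
  [0, 0.0393, -0.0106, 0, 0, 0, 0],
  [0, 0.0455, -0.0113, 0, 0, 0, 0],
  [0, 0.0515, -0.0117, 0, 0, 0, 0],
])

```text
clock: 4.68
tool_pos: [0.5387, 0.1273, 0.0684]
orientation: [0.0, 0.993, 0.116, -0.0]
force: [-1.1, -2.0, -1.0]
gripper_width: 0.0004
```

```bash
python3 arc.py .068 105 102.5 100 97.5 95 92.5 90 87.5 85 82.5 80 77.5; python3 - <<'E'
from h import *
import cv2
for n in ["wrist","scene"]:
    c=manip.read_camera(n); cv2.imwrite(f"pics/{n}4.png",c["img"][:,:,::-1])
cv2.imwrite("pics/c5.png",cv2.resize(c["img"][170:310,240:420,::-1],(720,560)))
E
```

```text
[0.53871519 0.12727449 0.06841505] 106.08105607106017 0.14182395205901463 [-1.1218206  -1.96305371 -1.02370452] 4.6833
105.0 [ 0.0027 -0.0003  0.0004]
102.5 [ 0.0089 -0.0003  0.0004]
100.0 [ 0.0151 -0.0001  0.0004]
97.5 [0.0212 0.0004 0.0004]
95.0 [0.0274 0.0011 0.0004]
92.5 [0.0335 0.0022 0.0004]
90.0 [0.0395 0.0035 0.0004]
87.5 [0.0455 0.005  0.0004]
85.0 [0.0515 0.0068 0.0004]
82.5 [0.0573 0.0089 0.0004]
80.0 [0.0631 0.0112 0.0004]
77.5 [0.0687 0.0138 0.0004]
```

View pics/c5.png

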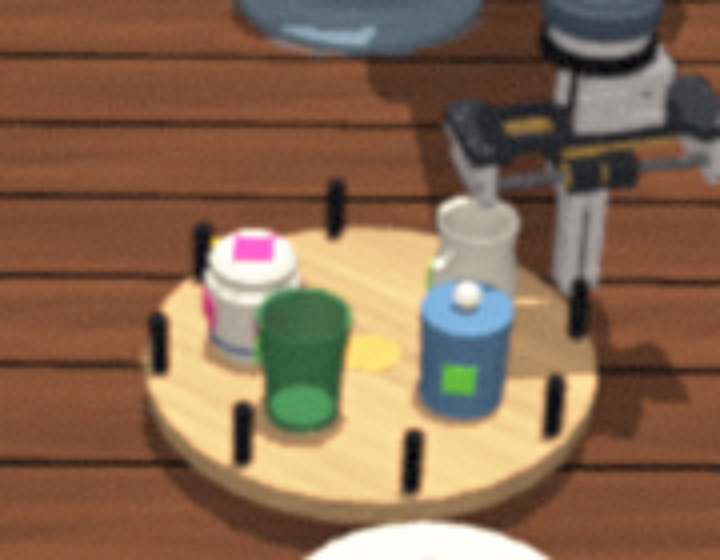

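View pics/wrist4.png

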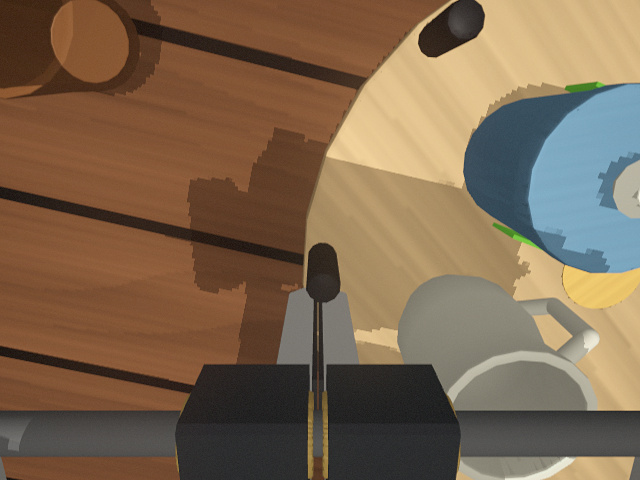

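```bash
python3 - <<'E'
from h import *
import cv2
from scipy.spatial.transform import Rotation as Ro
c=manip.read_camera("scene"); o=manip.get_obs(); p=o["tool_pos"]; w,x,y,z=o["orientation"]
R=Ro.from_quat([x,y,z,w]).as_matrix()
for zz in (.12,.13,.14,.15,.16,.17,.18): print(zz, np.round(R.T@(ray(c,361,221,zz)-p),3))
print("peg45 top expect", p)
cr=c["img"][185:265,330:440,::-1]; cv2.imwrite("pics/c6.png",cv2.resize(cr,(770,560),interpolation=cv2.INTER_CUBIC))
E
```

```text
0.12 [-0.041  0.05  -0.051]
0.13 [-0.027  0.055 -0.061]
0.14 [-0.012  0.061 -0.071]
0.15 [ 0.002  0.066 -0.081]
0.16 [ 0.016  0.071 -0.091]
0.17 [ 0.03   0.076 -0.101]
0.18 [ 0.045  0.081 -0.111]
peg45 top expect [0.53898325 0.12747918 0.0687237 ]
```

View pics/c6.png

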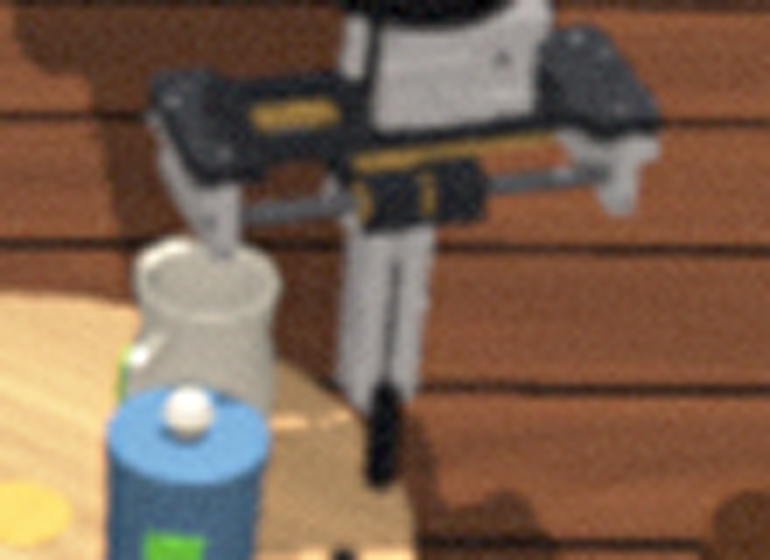

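Call:
move_arm([
  [0, 0.006, -0.0003, 0, 0, 0, 0],
  [0, 0.012, -0.0002, 0, 0, 0, 0],
  [0, 0.018, 0, 0, 0, 0, 0],
  [0, 0.024, 0.0007, 0, 0, 0, 0],
  [0, 0.03, 0.0015, 0, 0, 0, 0],
  [0, 0.036, 0.0027, 0, 0, 0, 0],
  [0, 0.042, 0.004, 0, 0, 0, 0],
  [0, 0.048, 0.0058, 0, 0, 0, 0],
  [0, 0.054, 0.0077, 0, 0, 0, 0],
  [0, 0.06, 0.01, 0, 0, 0, 0],
])

```text
clock: 5.67
tool_pos: [0.5992, 0.1309, 0.0683]
orientation: [0.0, 0.993, 0.116, -0.0]
force: [-3.6, -3.8, 0.3]
gripper_width: 0.0005
```

```bash
python3 arc.py .068 80 77.5 75 72.5 70 67.5 65 62.5 60 57.5 55 52.5; python3 - <<'E'
from h import *
import cv2
for n in ["wrist","top","scene"]:
    c=manip.read_camera(n); cv2.imwrite(f"pics/{n}5.png",c["img"][:,:,::-1])
cv2.imwrite("pics/c7.png",cv2.resize(c["img"][170:310,240:420,::-1],(720,560)))
E
```

```text
[0.59917781 0.13089306 0.06827949] 81.39160046257135 0.1414869878893435 [-3.61290217 -3.78865646  0.3272064 ] 5.6667
80.0 [0.0034 0.0008 0.0003]
77.5 [0.009  0.0034 0.0003]
75.0 [0.0145 0.0062 0.0003]
72.5 [0.0199 0.0093 0.0003]
70.0 [0.0252 0.0126 0.0003]
67.5 [0.0303 0.0161 0.0003]
65.0 [0.0352 0.0198 0.0003]
62.5 [0.04   0.0238 0.0003]
60.0 [0.0446 0.0279 0.0003]
57.5 [0.049  0.0323 0.0002]
55.0 [0.0532 0.0368 0.0002]
52.5 [0.0573 0.0415 0.0002]
```

View pics/c7.png

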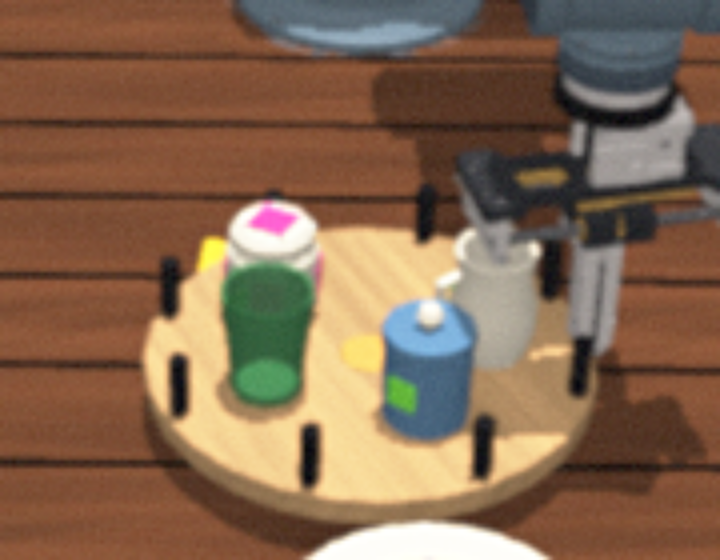

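View pics/wrist5.png

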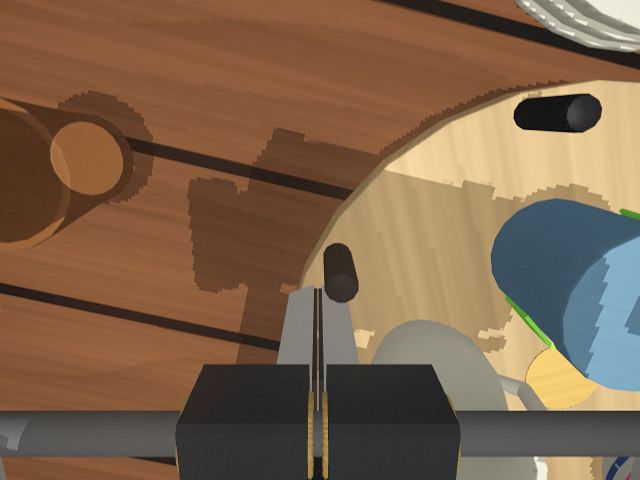

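View pics/top5.png

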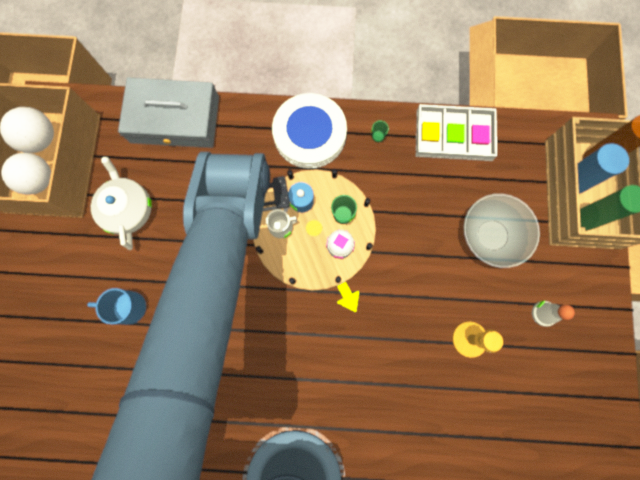

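Call:
move_arm([
  [0, 0.004, 0.001, 0, 0, 0, 2],
  [0, 0.009, 0.0034, 0, 0, 0, 5],
  [0, 0.0145, 0.0062, 0, 0, 0, 8],
  [0, 0.02, 0.0093, 0, 0, 0, 11],
  [0, 0.0252, 0.0126, 0, 0, 0, 14],
  [0, 0.0303, 0.016, 0, 0, 0, 17],
  [0, 0.0352, 0.0198, 0, 0, 0, 19],
  [0, 0.039, 0.023, 0, 0, 0, 21],
  [0, 0.042, 0.0255, 0, 0, 0, 22],
  [0, 0.0437, 0.027, 0, 0, 0, 23],
])

```text
clock: 6.65
tool_pos: [0.6478, 0.1153, 0.0686]
orientation: [-0.0, 0.996, -0.085, 0.0]
force: [-1.3, 1.1, 0.6]
gripper_width: 0.0004
```

```bash
cat > pot.py <<'E'
from h import *
import cv2,sys
H=np.array([.5777,-.009])
c=manip.read_camera("top"); im=c["img"].astype(int); cv2.imwrite(f"pics/top{sys.argv[1]}.png",c["img"][:,:,::-1])
cv2.imwrite(f"pics/topc{sys.argv[1]}.png",cv2.resize(c["img"][160:320,240:400,::-1],(600,600),interpolation=cv2.INTER_CUBIC))
m=((im[...,0]>200)&(im[...,1]<120)&(im[...,2]>150)).astype(np.uint8)
n,l,s,cc=cv2.connectedComponentsWithStats(m)
for i in range(1,n):
  if s[i,4]>10 and 250<cc[i][0]<380:
    d=ray(c,*cc[i],.122)[:2]-H;print(cc[i],s[i,4],np.hypot(*d),np.degrees(np.arctan2(d[1],d[0])))
c=manip.read_camera("scene"); cv2.imwrite(f"pics/sc{sys.argv[1]}.png",cv2.resize(c["img"][170:310,240:420,::-1],(720,560)))
im=c["img"].astype(int)
m=((im[...,0]>190)&(im[...,1]<110)&(im[...,2]>140)).astype(np.uint8)
n,l,s,cc=cv2.connectedComponentsWithStats(m)
for i in range(1,n):
  if s[i,4]>10 and 270<cc[i][0]<400 and 200<cc[i][1]<290:
    d=ray(c,*cc[i],.122)[:2]-H;print("scene",cc[i],s[i,4],np.hypot(*d),np.degrees(np.arctan2(d[1],d[0])))
E
python3 arc.py .068 60 59 58 57 56 55 54 53 52 51; python3 pot.py 6
```

```text
[0.64784626 0.11532083 0.06862333] 60.671734369232794 0.14259792336250293 [-1.3240686   1.06248715  0.56824672] 6.65
60.0 [0.0014 0.0011 0.0006]
59.0 [0.0037 0.002  0.0006]
58.0 [0.006  0.0029 0.0006]
57.0 [0.0083 0.0039 0.0006]
56.0 [0.0105 0.0049 0.0006]
55.0 [0.0128 0.0059 0.0006]
54.0 [0.015  0.007  0.0006]
53.0 [0.0172 0.0081 0.0006]
52.0 [0.0194 0.0093 0.0006]
51.0 [0.0216 0.0105 0.0006]
scene [314.75 220.75] 28 0.07801691751521916 -144.13520873073176
```

View pics/sc6.png

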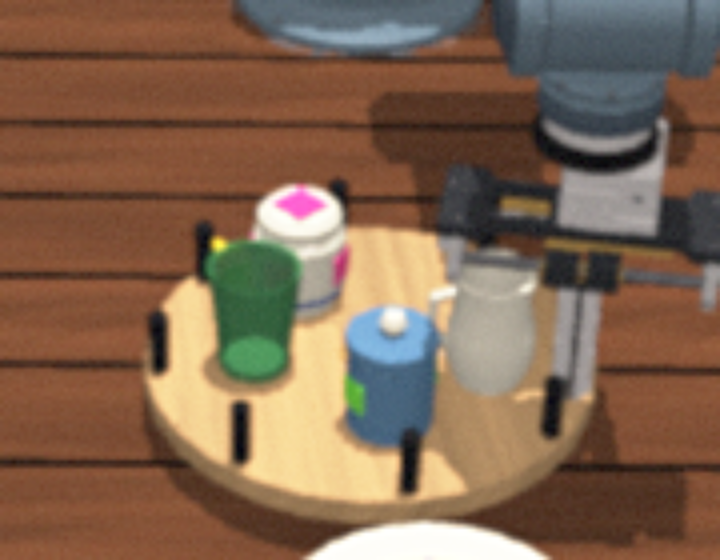

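View pics/topc6.png

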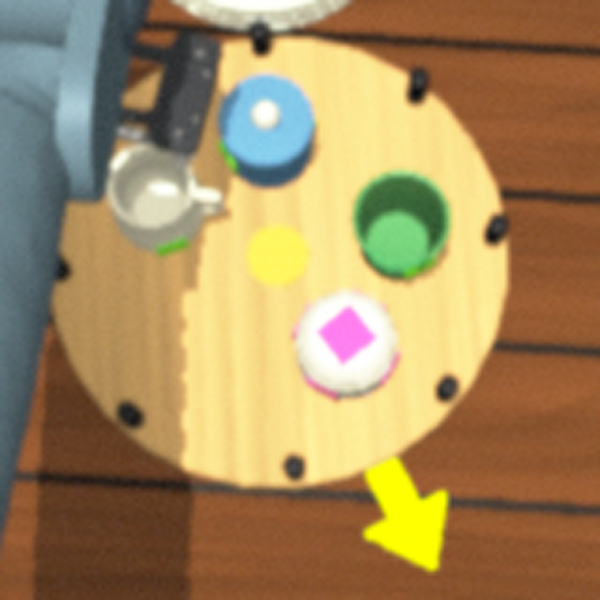

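```bash
sed -i 's/(im\[...,0\]>200)&(im\[...,1\]<120)&(im\[...,2\]>150)/(im[...,0]>200)\&(im[...,1]<150)\&(im[...,2]>150)/' pot.py; python3 pot.py 7; python3 - <<'E'
from h import *
c=manip.read_camera("top")
H=np.array([.5777,-.009])
f=lambda u,v,z: ray(c,240+u/3.75-.5,160+v/3.75-.5,z)
for u,v in [(261,32),(420,77),(498,226),(449,385),(294,464),(128,411)]:
  d=f(u,v,.09)[:2]-H;print("peg",np.hypot(*d),np.degrees(np.arctan2(d[1],d[0])))
# scene-based initial tag bias
E
```

```text
[331.81 248.81] 100 0.0775084580089962 -143.00320154337132
scene [314.5862069  220.72413793] 29 0.07836688667602375 -143.92739751650186
peg 0.13747523604063366 7.930153643787216
peg 0.14009102543044907 -36.81924305221048
peg 0.13847797866657283 -82.58282129912101
peg 0.13934763504396006 -127.0012688179622
peg 0.1390289128401851 -171.92960987015735
peg 0.13930588841333202 143.06085040296205
```

Call:
move_arm([
  [0, 0.002, 0.0012, 0, 0, 0, 0],
  [0, 0.005, 0.0025, 0, 0, 0, 1],
  [0, 0.0085, 0.004, 0, 0, 0, 2],
  [0, 0.0115, 0.0054, 0, 0, 0, 3],
  [0, 0.0135, 0.0063, 0, 0, 0, 3],
  [0, 0.0145, 0.0068, 0, 0, 0, 3],
  [0, 0.0145, 0.0068, 0, 0, 0, 3],
  [0, 0.0145, 0.0068, 0, 0, 0, 3],
])

```text
clock: 7.57
tool_pos: [0.661, 0.1055, 0.0685]
orientation: [0.0, 0.994, -0.111, 0.0]
force: [-0.4, 0.5, -0.6]
gripper_width: 0.0005
```

```bash
python3 arc.py .068 54 53.5 53 52; python3 pot.py 8
```

```text
[0.66101795 0.10553949 0.06849155] 54.06548803051684 0.14146120981312232 [-0.3991166   0.4678876  -0.57948722] 7.5667
54.0 [ 0.0004 -0.0004  0.0005]
53.5 [0.0015 0.0001 0.0005]
53.0 [0.0026 0.0006 0.0005]
52.0 [0.0049 0.0016 0.0005]
[328.22680412 250.7628866 ] 97 0.0772930098421812 -149.79669526399357
scene [317.43333333 219.76666667] 30 0.07822145752832348 -150.50186356852768
```

View pics/topc8.png

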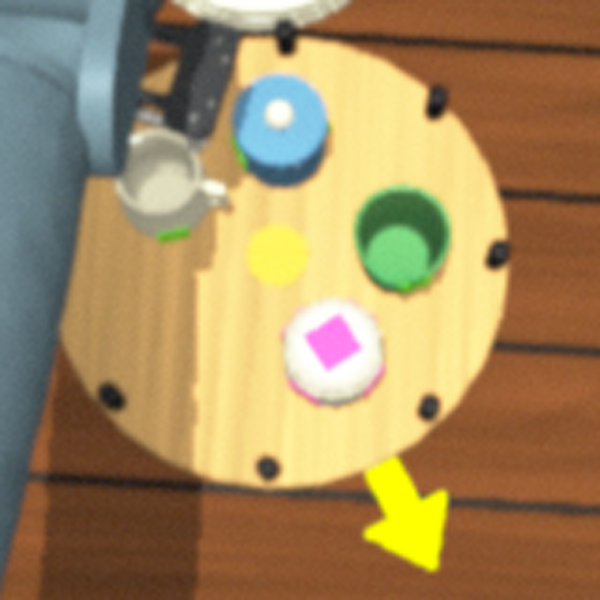

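Call:
move_arm([
  [0, -0.002, -0.001, 0, 0, 0, 0],
  [0, -0.006, -0.003, 0, 0, 0, 0],
  [0, -0.006, -0.003, -0.02, 0, 0, 0],
  [0, -0.006, -0.003, -0.05, 0, 0, 0],
  [0, -0.006, -0.003, -0.09, 0, 0, 0],
  [0, -0.006, -0.003, -0.13, 0, 0, 0],
  [0, -0.006, -0.003, -0.17, 0, 0, 0],
  [0, -0.006, -0.003, -0.2, 0, 0, 0],
  [0, -0.006, -0.003, -0.2, 0, 0, 0],
])

```text
clock: 8.42
tool_pos: [0.6588, 0.1104, 0.2781]
orientation: [-0.001, 0.994, -0.111, 0.007]
force: [0.3, 0.1, 1.0]
gripper_width: 0.0001
```

Call:
move_arm([
  [0, -0.04, -0.01, 0, 0, 0, 0],
  [0, -0.08, -0.03, 0, 0, 0, 0],
  [0, -0.11, -0.06, 0, 0, 0, 0],
  [0, -0.13, -0.09, 0, 0, 0, 0],
  [0, -0.14, -0.12, 0, 0, 0, 0],
  [0, -0.14, -0.14, 0, 0, 0, 0],
  [0, -0.14, -0.14, 0, 0, 0, 0],
  [0, -0.14, -0.14, 0, 0, 0, 0],
  [0, -0.14, -0.14, 0, 0, 0, 0],
])

```text
clock: 9.17
tool_pos: [0.5495, 0.2768, 0.2679]
orientation: [0.0, 0.994, -0.111, -0.0]
force: [-0.0, 0.3, 0.1]
gripper_width: 0.0005
```

```bash
python3 arc.py .068 54; python3 pot.py 9
```

```text
[0.54948356 0.27680614 0.26791127] 95.69785466201415 0.2872252337839997 [-0.04270687  0.3385148   0.12392687] 9.1667
54.0 [0.147  0.1419 0.1999]
[328.29166667 250.78125   ] 96 0.07739583317475664 -149.71464673825247
scene [317.21428571 219.75      ] 28 0.07857147282559998 -150.15664572076537
```

View pics/top9.png

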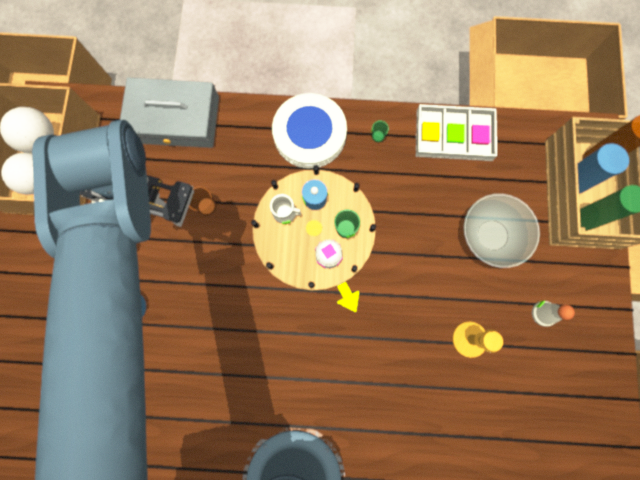

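View pics/sc9.png

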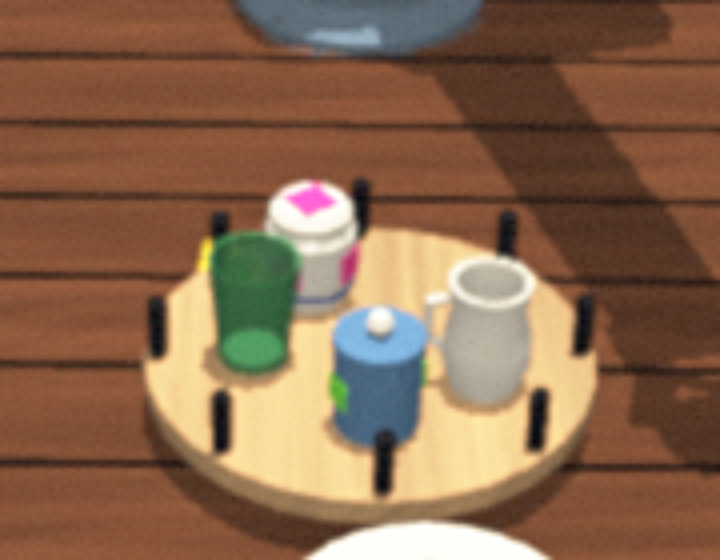

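View pics/topc9.png

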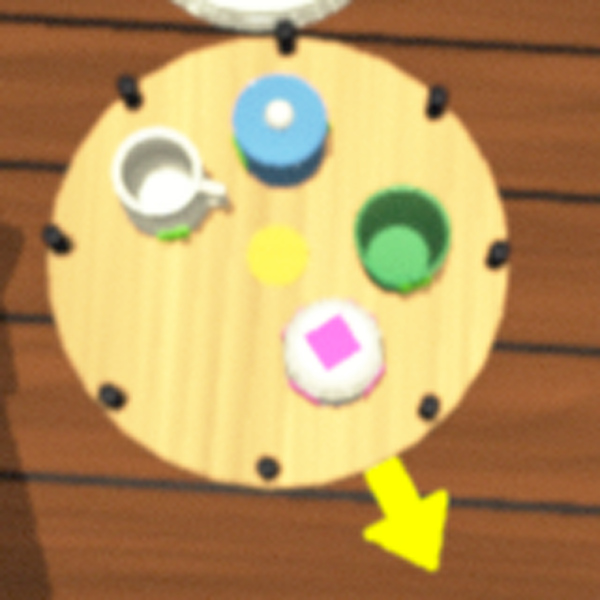

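```bash
python3 -c "
from cell import manip
print(manip.sign_off())"
```

```text
the job is handed in; nothing more can be done
None
```

I spun the turntable about 73° clockwise by pushing one rim peg with the closed fingertips. The pink-tagged pot now stands at the front, in line with the yellow arrow. I then lifted the hand straight up, moved it aside and handed the job in at about 9 s.

Last checks, after the hand was clear:
- **Alignment:** the top camera puts the pot at -149.7°, against the arrow's measured -149.75°. The scene camera reads -150.2°, so the two views disagree by about 0.5°. The hub centre is known to about 1 mm, which leaves up to roughly 1° of uncertainty.
- **At rest:** the pot's angle was the same before and after I withdrew the hand, within measurement noise.
- **Crockery:** all four pieces are upright on the disc, and the gripper's body stayed an estimated 35 mm above the tallest of them.
- **Other goods:** those visible in the last top view are where they were. The teapot and mug were hidden by the arm in that view, so I did not check them at the end. The hand's path stayed well above the table there.
- **Force:** the readings I took while pushing were at most about 5 N.

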